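# Hang the green chopping board and tug it to check

### The arm

A 6-joint arm with a two-finger parallel gripper is mounted at the origin on the work surface. World frame = base frame: x ahead of the robot, y to its left, z up, the work surface at z = 0. Lengths are in m, angles in rad, forces in N, time in s.
With the tool pointing down it reaches from about 0.35 to 0.775 m from the base axis. Payload 7.3 kg.
Tool frame: the origin (TCP) lies at the very end of the fingers, on their centre line; the grasp point (between the pads) lies 19 mm behind it (robot.tcp_to_grasp is the distance from the TCP to the grasp point, in m); z points along the fingers, y is the direction in which the jaws open and shut (so a half turn about z gives the same grasp; the last joint's range is limited). The gripper opens to 92 mm and grips with 3 to 60 N. Pads are 19 mm wide; open, the fingers measure 130 mm over their backs; the gripper's body (75 mm by 190 mm) begins 47 mm behind the grasp point.
Start: joints at [1.104, 0.342, 1.524, -0, 1.275, -0.146], TCP at [0.166, 0.498, 0.227] pointing down, gripper open.
Joint ranges: [-2.53, 2.53], [-0.77, 2.02], [0.04, 2.7], [-1, 4.14], [0.28, 2.66], [-3.11, 3.11]. Speed limits (rad/s): [2.57, 2.57, 3.14, 3.14, 3.14, 3.14].

### API

Orientations are given as [roll, pitch, yaw] about the fixed x, y, z axes, in that order (R = Rz(yaw) Ry(pitch) Rx(roll)).
In Python, from cell import robot gives the robot as it stands.
- The arm moves only by the tool arm_command, never from a script. Its argument "motion" is a list that holds one entry, the list of rows, each a list of 7 numbers: the turn, a rotation vector about the tool's x, y, z in units of 90 degrees (1.0 is 90 degrees), then the shift along the tool's x, y, z in units of 30 cm (1.0 is 30 cm), then the opening, from -1 (shut) to 1 (fully open). In form: [[[wx, wy, wz, tx, ty, tz, grip], ...]]. A call has 1 to 8 rows; each row is the pose to reach, as a shift and turn from the pose commanded when the call began, along the tool's axes at that moment; what a row does not reach only later rows make up. A row lasts 1/10 s, in which the tool goes at most 50 mm and 8.59 degrees, less where a joint would pass 70% of its speed; a pose out of reach is approached as far as the arm can. A call with a number of a shift or a turn outside -1 to 1 is refused whole. A call with a gripper value outside its range is refused whole. The fingers move at their own pace and stop on an object; "grip_force" is the grip in N (left out, the last holds). Time passes only in rows, so rows that repeat a pose let the fingers close. It gives the time, the measured TCP pose, the force and the opening at its end, in the units of the state.
- robot.observe(): the state, without advancing time (a new reading comes with each control period).
- robot.read_camera(name): name is "side" or "top" or "wrist"; returns a dict with "image" (420x560x3 uint8, red, green, blue), "z_map" (420x560 float32, m along the optical axis (not along the pixel's ray), 0 where there is no reading), "fov_y" (degrees; the focal length in pixels is half the picture's height over the tangent of half this angle, whatever the lens; pixels are square), "cx", "cy" (the principal point, pixels), "cam_to_world" (4x4, takes a point from camera to world coordinates). Camera axes: x right, y down, z forward; pixel columns grow to the right and rows downward; lengths in m; the calibration is good to about 2 mm. A picture is of the moment at which its call begins.
- robot.hand_in(): hands the job in, once; it reports no verdict.
The state is a dict: "time": time; "qpos": joint angles; "qvel": joint speeds; "joint_efforts": joint torques, N m; "tool_pos": TCP position; "tool_rot": TCP orientation; "contact_force": force on the tool from outside, world axes, zero at the start; "torque": the same for the moment, N m; "opening": finger opening in m.
Only numpy, scipy, OpenCV 4.12 (cv2) and the standard library are available. Lean on these libraries where they do the work, as an engineer would, in place of code of your own. Each camera call takes 0.05 s, during which the arm holds its last target.

### The job

Take the green chopping board out of the drying rack and hang it by its hole on the green hook of the rail, lowering it gently until it sits in the dip of the hook. Before you let go, prove that it is held: keeping it upright, pull it straight down until the hook bears about one kilogram (10 N) in all, hold that steadily for two seconds, and never load the hook with as much as two kilograms. Then let go and leave it hanging still, with the boards in the rack and the things on the bench left where they were.

Things in the scene. Friction and masses are not known exactly. Their poses are not given: they have to be found in the camera images.
- green_board_mid (a point): Centre of the green plastic chopping board: a slab 200 mm tall (its z, up), 140 mm wide (its y), 10 mm thick (its x), 0.2 to 0.36 kg, the same front and back. A 24 mm round hanging hole goes through it along x, mid-width, hole centre 75 mm above this point. It starts upright, hole up, in one of the rack's slots, bottom edge 10 mm above the bench.
- green_board_eye (a point): Highest point of the green board's hole, in the middle of its thickness: 87 mm above the board's centre, 13 mm below its top edge. Axes as the board's.
- drying_rack: Fixed steel wire rack; origin at bench height under its middle slot. Slots at -70, 0 and +70 mm along its x, in any of which the green board may stand; boards stand thickness along its x, width along its y. Each slot is a pair of wire hoops up to 78 mm above the bench, 100 mm wide along y, 14 mm apart.
- hook_rail: Fixed steel rail: a flat bar 500 mm long along its y, 228 to 258 mm above the bench, on two posts 262 mm tall; origin at bench height under the bar's middle hook. Hooks point along its -x, 160 mm apart. Green and red hooks are free, at 0 and +160 mm along its y, either way round; the blue hook at -160 mm already carries a board of the same size, free to swing.
- red_board_mid (a point): Centre of the red board, same size as the green one, standing in another slot of the rack. Leave it there.
- white_board_mid (a point): Centre of the white board, same size, standing in another slot of the rack. Leave it there.
- orange_a: Orange on the bench, 74 mm across, 71 mm tall; origin under it. Leave it.
- orange_b: Orange on the bench, 72 mm across, 69 mm tall; origin under it. Leave it.
- lemon: Lemon on the bench, 54 mm across, 52 mm tall; origin under it. Leave it.
- mixing_tin: Steel mixing tin standing mouth down, 88 mm across, 120 mm tall; origin under it. Leave it.
- syrup_bottle: Amber bottle, 64 mm across, 190 mm tall; origin under it. Leave it.
- green_hook: Back plate of the green hook, 32 by 72 mm, on the bar: origin mid-plate on the bar's centre plane, 243 mm above the bench; x, y, z as the rail's. The 6 mm wire hook is clamped in the plate's slot anywhere from 10 mm below to 10 mm above mid-height: that height is not measured and must be felt or seen. The clamp is tight; under load the hook does not move.
- green_hook_front (a point): Point 52 mm in front of the plate's origin (its -x). The middle of the hook's dip, with the seat where the hole's top rests, is straight above or below it by up to 10 mm. Of the wire: dip floor level 6 mm to either side in x, underside 6 mm below the seat; free tip 21 mm in front of the seat, its top 10 mm above it; behind the dip it rises and runs level to the plate, top 6 mm above the seat.
Things that resemble listed ones, but are neither listed nor needed, are in the scene too. Of the things that look like the part that bears green_board_mid, the smaller one is meant.

How it is judged:
On the way, in this order (a step that is already met when the one before it is completed fails the run):
1. the green board is taken out of the rack (distance of green_board_mid from where it was at the start of the episode above 0.07 m and contact force between green_board and the fingers above 1 N), for 0.1 s.
2. sitting in the dip of the green hook, upright and still gripped, the board is pulled down so that the hook bears a steady 7 to 14 N (the board's weight included) for one second (x of green_board_eye in the frame of green_hook_front between -0.008 and 0.008 m and y of green_board_eye in the frame of green_hook_front between -0.008 and 0.008 m and z of green_board_eye in the frame of green_hook_front between -0.014 and 0.014 m and contact force between green_board and the fingers above 1 N and contact force between green_board and green_hook between 7 and 14 N and angle between green_board_mid's own z axis and vertical below 0.06 rad), for 1 s.
At the end, for the whole second after the job is handed in: The green board hangs by its hole on the green hook: top of the hole within 8 mm of mid-dip along and across the hook and 14 mm of mid-plate height, its weight on the hook, upright within 0.12 rad, slower than 0.06 m/s; red and white boards within 30 mm of their starts (x of green_board_eye in the frame of green_hook_front between -0.008 and 0.008 m and y of green_board_eye in the frame of green_hook_front between -0.008 and 0.008 m and z of green_board_eye in the frame of green_hook_front between -0.014 and 0.014 m and angle between green_board_mid's own z axis and vertical below 0.12 rad and contact force between green_board and green_hook above 0.5 N and linear speed of green_board below 0.06 m/s and distance of each of red_board_mid, white_board_mid from where it was at the start of the episode below 0.03 m); the robot touches nothing.
It fails at once if the green board is rammed or yanked on the hook with more than 20 N (contact force between green_board and green_hook above 20 N).
It fails at once if the red or the white board is moved by more than 30 mm (distance of any of red_board_mid, white_board_mid from where it was at the start of the episode above 0.03 m).
It fails at once if something else on the bench is moved by more than 30 mm (distance of any of orange_a, orange_b, lemon, mixing_tin, syrup_bottle from where it was at the start of the episode above 0.03 m).
It also fails if it takes over 72 s, if anything falls off the work surface, if the arm or the gripper's body presses on something with over 40 N, if the wrist force passes 120 N, or if a joint passes its speed limit or range.

## Working session

There is one attempt and no reset: what is moved stays moved. The work goes in short steps, Python scripts to look and compute and a tool call to move; the robot and the scene stay as the last step left them, time stands still between calls to the robot, and variables do not carry over. Pictures are saved under pics/ and viewed, and the job is handed in when it is done.

Besides the shell and the picture viewer there is one more tool, called after "Request:" by a JSON object that holds its "fn" and its "kwargs". arm_command: Moves the arm, as the interface text tells. Its arguments: {"type":"object","properties":{"motion":{"type":"array"},"grip_force":{"type":"number"}},"required":["motion"]}

```bash
ls; mkdir -p pics; cat > h.py <<'E'
import numpy as np, cv2
from cell import robot
def cam(n):
    d=robot.read_camera(n); im=d["image"]; d["f"]=im.shape[0]/2/np.tan(np.radians(d["fov_y"])/2); return d
def save(d,name): cv2.imwrite("pics/"+name,cv2.cvtColor(d["image"],cv2.COLOR_RGB2BGR))
def pts(d):
    z=d["z_map"]; v,u=np.mgrid[:z.shape[0],:z.shape[1]]
    P=np.stack([(u-d["cx"])*z/d["f"],(v-d["cy"])*z/d["f"],z],-1)
    T=np.array(d["cam_to_world"]); W=P@T[:3,:3].T+T[:3,3]; W[z<=0]=np.nan; return W
def ray(d,u,v):
    T=np.array(d["cam_to_world"]); r=T[:3,:3]@np.array([(u-d["cx"])/d["f"],(v-d["cy"])/d["f"],1]); return T[:3,3],r
def onz(d,u,v,z):
    o,r=ray(d,u,v); return o+r*(z-o[2])/r[2]
E
python3 - <<'E'
from h import *
import pickle
for n in ["side","top","wrist"]:
    d=cam(n); save(d,n+"0.png"); pickle.dump(d,open(n+"0.pkl","wb"))
    print(n,d["fov_y"],d["cx"],d["cy"],np.round(d["cam_to_world"],3).tolist())
print(robot.observe())
E
```

```text
pics
side 57.694511972630885 273.2702296624967 207.01999686895425 [[0.988, 0.069, -0.14, 0.678], [0.155, -0.54, 0.827, -0.914], [-0.018, -0.839, -0.545, 0.701], [0.0, 0.0, 0.0, 1.0]]
top 42.382663858116565 293.40624897989926 218.9235065663351 [[-0.001, -0.982, 0.187, 0.271], [-1.0, -0.003, -0.021, -0.045], [0.022, -0.187, -0.982, 1.452], [0.0, 0.0, 0.0, 1.0]]
wrist 66.05176141195334 278.62641201916875 210.459338805889 [[0.315, 0.91, 0.27, 0.093], [0.949, -0.302, -0.091, 0.523], [-0.001, 0.285, -0.959, 0.384], [0.0, 0.0, 0.0, 1.0]]
{'time': 0.15, 'qpos': array([ 1.10403200e+00,  3.42590816e-01,  1.52476395e+00,  5.43543576e-06,
        1.27542030e+00, -1.45981221e-01]), 'qvel': array([-0.00092708, -0.0020522 , -0.00173361, -0.00129806,  0.00064317,
       -0.00174331]), 'joint_efforts': array([ 1.62598521e-03, -4.31466615e+01, -2.44353354e+01,  7.18013872e-02,
        5.35072619e-02, -7.27830366e-05]), 'tool_pos': array([0.16537096, 0.49796259, 0.22620176]), 'tool_rot': array([-3.14042357e+00, -1.77140865e-04,  2.82080786e+00]), 'contact_force': array([ 0.79068584, -0.52084934,  0.70950635]), 'torque': array([-0.05105992,  0.01748543,  0.04734803]), 'opening': 0.09158644488874407}
```

View pics/side0.png

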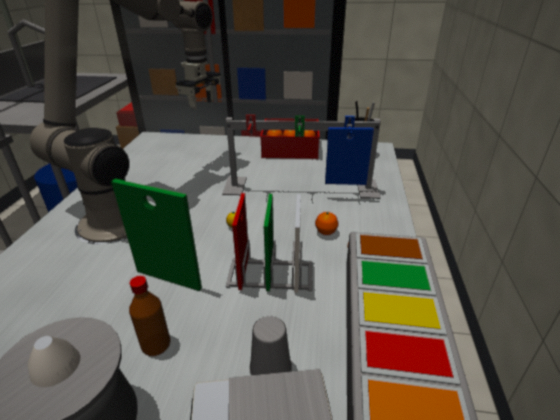

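View pics/top0.png

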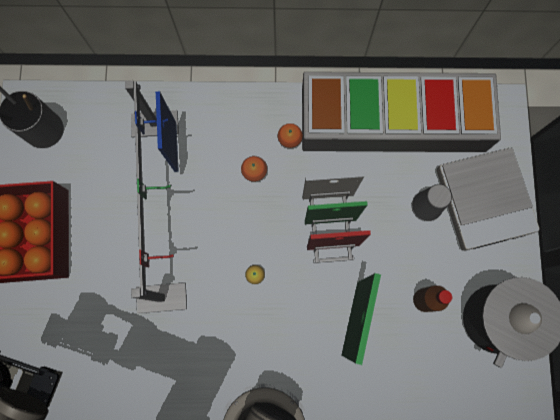

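View pics/wrist0.png

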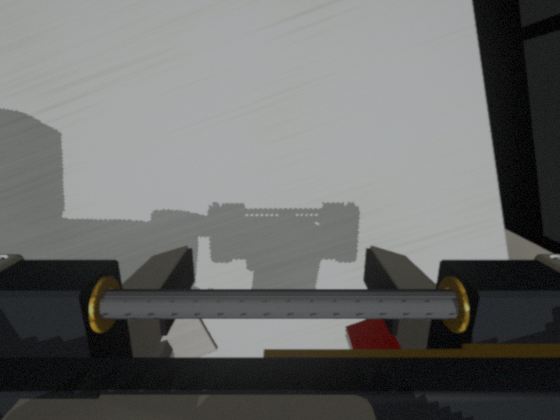

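The rack holds red (side 241,240), green (268,240) and white (297,245). A bigger green board stands free at (158,235). The one in the rack's middle slot is the smaller and the only green board in a slot, so it is the target. In the top view the green hook is at (150,187), the blue one at (140,122) and the red one at (145,258). Next I measure and check with enlarged crops.

```bash
python3 - <<'E'
from h import *
import pickle
S=pickle.load(open("side0.pkl","rb"));T=pickle.load(open("top0.pkl","rb"))
def crop(d,x0,y0,x1,y1,k): return cv2.resize(cv2.cvtColor(d["image"][y0:y1,x0:x1],cv2.COLOR_RGB2BGR),None,fx=k,fy=k,interpolation=cv2.INTER_CUBIC)
a=crop(T,295,165,385,270,5);b=crop(S,220,100,400,300,3)
cv2.imwrite("pics/cropA.png",a);cv2.imwrite("pics/cropB.png",b);cv2.imwrite("pics/cropC.png",crop(T,120,75,210,315,3)[:600*2][:720])
for nm,d in (("side",S),("top",T)):
    W=pts(d); hsv=cv2.cvtColor(d["image"],cv2.COLOR_RGB2HSV)
    for c,m in (("green",cv2.inRange(hsv,(50,120,30),(75,255,255))),("red",cv2.inRange(hsv,(0,170,50),(5,255,255))|cv2.inRange(hsv,(172,170,50),(180,255,255))),("blue",cv2.inRange(hsv,(105,150,30),(130,255,255))),("orange",cv2.inRange(hsv,(7,150,80),(18,255,255))),("yellow",cv2.inRange(hsv,(22,120,80),(32,255,255)))):
        n,l,st,ce=cv2.connectedComponentsWithStats(m)
        for i in range(1,n):
            if st[i,4]>25:
                p=W[l==i]; p=p[~np.isnan(p[:,0])]
                if len(p): print(nm,c,st[i],ce[i].round(0),np.percentile(p,[2,50,98],axis=0).round(3).tolist())
E
```

```text
side green [295 115  10  21 133] [299. 125.] [[0.502, 0.212, -0.022], [0.566, 0.272, 0.249], [0.582, 1.124, 0.277]]
side green [ 111  178   89  112 6099] [158. 232.] [[0.187, -0.26, 0.013], [0.286, -0.239, 0.165], [0.373, -0.215, 0.28]]
side green [264 194   8  97 420] [268. 240.] [[0.535, -0.248, 0.025], [0.546, -0.244, 0.175], [0.551, -0.118, 0.211]]
side green [ 362  261   68   29 1496] [395. 275.] [[0.767, -0.296, 0.114], [0.835, -0.262, 0.116], [0.9, -0.224, 0.118]]
side red [211  22   4  11  29] [213.  28.] [[0.034, 1.109, 0.398], [0.043, 1.122, 0.415], [0.051, 1.135, 0.441]]
side red [118 103  15  11  89] [127. 109.] [[-0.748, 1.352, -0.134], [-0.707, 1.414, -0.127], [-0.645, 1.527, -0.121]]
side red [242 124   9  11  51] [247. 130.] [[0.162, 0.194, -0.143], [0.399, 0.259, 0.224], [0.417, 1.129, 0.254]]
side red [ 253  126   67   32 1266] [289. 146.] [[0.388, 0.321, 0.006], [0.504, 0.529, 0.054], [0.619, 0.725, 0.188]]
side red [233 193  11  96 349] [238. 236.] [[0.465, -0.254, 0.025], [0.476, -0.25, 0.188], [0.481, -0.126, 0.21]]
side red [130 276  16  18 210] [138. 284.] [[0
[... 3331 characters left out ...]
1, 0.083]]
top orange [ 24 219  27  26 528] [ 37. 232.] [[0.471, 0.556, 0.051], [0.498, 0.58, 0.071], [0.529, 0.612, 0.081]]
top orange [  0 222  19  26 399] [  8. 234.] [[0.464, 0.635, 0.051], [0.492, 0.654, 0.07], [0.523, 0.674, 0.082]]
top orange [ 24 246  26  27 531] [ 37. 259.] [[0.4, 0.55, 0.053], [0.428, 0.575, 0.071], [0.457, 0.608, 0.083]]
top orange [  0 249  18  26 394] [  8. 262.] [[0.394, 0.63, 0.054], [0.422, 0.648, 0.07], [0.452, 0.667, 0.082]]
top yellow [ 387   80   31   50 1397] [402. 104.] [[0.769, -0.396, 0.111], [0.833, -0.36, 0.117], [0.899, -0.324, 0.122]]
top yellow [246 266  18  18 183] [254. 274.] [[0.375, 0.006, 0.032], [0.393, 0.024, 0.045], [0.412, 0.045, 0.053]]
```

View pics/cropA.png

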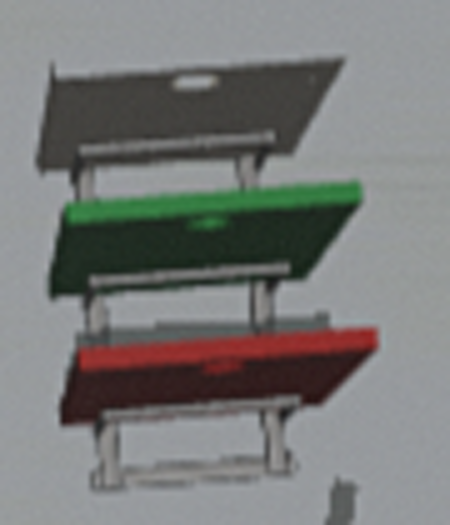

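View pics/cropB.png

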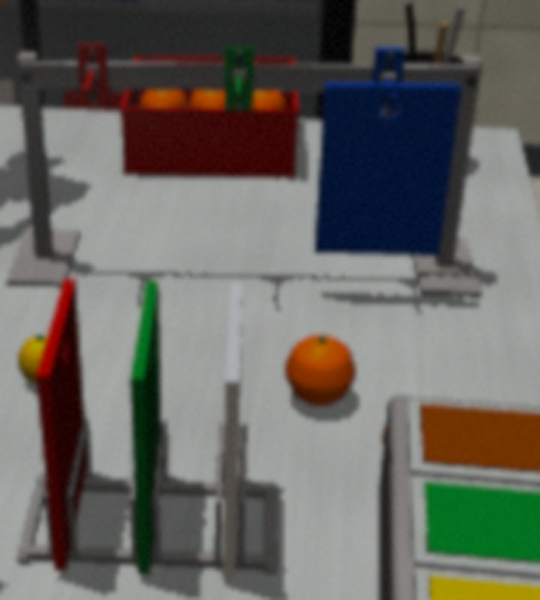

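View pics/cropC.png

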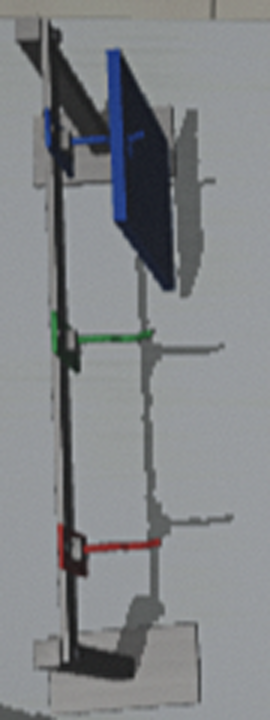

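```bash
python3 - <<'E'
from h import *
import pickle
S=pickle.load(open("side0.pkl","rb"));T=pickle.load(open("top0.pkl","rb"))
W=pts(T)
hsv=cv2.cvtColor(T["image"],cv2.COLOR_RGB2HSV)
m=cv2.inRange(hsv,(45,80,20),(80,255,255))>0
# green board top edge
r=np.zeros_like(m);r[190:225,300:375]=1
p=W[m&r]; q=p[(p[:,2]>0.2)]
print(len(q)); c=q[:,:2].mean(0); vx,vy,x0,y0=cv2.fitLine(q[:,:2].astype(np.float32),cv2.DIST_L2,0,.01,.01).ravel(); print("dir",vx,vy,np.degrees(np.arctan2(vy,vx)),c,q.min(0),q.max(0))
# pixel-based: mask min-area rect on z=0.21
ys,xs=np.nonzero(m&r); rr=cv2.minAreaRect(np.stack([xs,ys],1).astype(np.float32)); box=cv2.boxPoints(rr); print([onz(T,u,v,0.21).round(4).tolist() for u,v in box])
# bar: points z 0.2-0.28 in region
b=(W[...,2]>.25)&(W[...,2]<.285); r=np.zeros_like(m); r[85:300,120:175]=1
p=W[b&r]; hs=hsv[b&r]; p=p[hs[:,1]<60]
print(len(p)); print(np.percentile(p,[0,5,50,95,100],axis=0).round(3)); vx,vy,x0,y0=cv2.fitLine(p[:,:2].astype(np.float32),cv2.DIST_HUBER,0,.001,.001).ravel(); print("bar",np.degrees(np.arctan2(vy,vx)),x0,y0)
# green hook pixels
r=np.zeros_like(m); r[175:200,130:180]=1
ys,xs=np.nonzero(m&r)
for y,x in zip(ys,xs): print(x,y,W[y,x].round(3),end=' ; ')
hs=cv2.cvtColor(S["image"],cv2.COLOR_RGB2HSV); m=cv2.inRange(hs,(45,80,20),(80,255,255))>0; WS=pts(S)
r=np.zeros_like(m); r[112:140,290:310]=1
ys,xs=np.nonzero(m&r); print()
for y in range(112,140): 
    k=xs[ys==y]
    if len(k): print(y,k.min(),k.max(),np.nanmedian(WS[y,k],axis=0).round(3))
E
```

```text
252
dir 0.07850056 -0.9969141 -85.49761 [ 0.54086522 -0.17405025] [ 0.53183059 -0.24355054  0.20008631] [ 0.55157683 -0.10654662  0.21522605]
[[0.5401, -0.0991, 0.21], [0.5512, -0.2432, 0.21], [0.51, -0.2451, 0.21], [0.4991, -0.1017, 0.21]]
867
[[0.325 0.195 0.25 ]
 [0.333 0.258 0.251]
 [0.544 0.275 0.257]
 [0.809 0.302 0.265]
 [0.817 0.322 0.281]]
bar 4.6413555 0.5495654 0.27724484
137 179 [0.584 0.278 0.276] ; 138 179 [0.583 0.274 0.282] ; 137 180 [0.581 0.276 0.28 ] ; 138 180 [0.581 0.275 0.279] ; 137 181 [0.579 0.277 0.278] ; 138 181 [0.579 0.274 0.279] ; 137 182 [0.575 0.275 0.283] ; 138 182 [0.578 0.275 0.275] ; 137 183 [0.576 0.278 0.274] ; 138 183 [0.574 0.274 0.281] ; 137 184 [0.573 0.277 0.277] ; 138 184 [0.573 0.275 0.276] ; 137 185 [0.568 0.275 0.284] ; 138 185 [0.569 0.274 0.28 ] ; 168 185 [0.577 0.214 0.252] ; 169 185 [0.577 0.211 0.253] ; 170 185 [0.575 0.208 0.258] ; 137 186 [0.567 0.276 0.279] ; 138 186 [0.568 0.274 0.277] ; 166 186 [0.575 0.218 0.252] ; 167 186 [0.575 0.216 0.249] ; 168 186 [0.574 0.213 0.256] ; 169 186 [0.574 0.211 0.254] ; 170 186 [0.574 0.208 0.2
[... 1571 characters left out ...]
92 [0.555 0.274 0.275] ; 
115 295 304 [ 0.492  1.129 -0.023]
116 295 304 [0.57  0.273 0.277]
117 295 304 [0.57  0.272 0.274]
118 295 304 [0.57  0.273 0.27 ]
119 295 303 [0.569 0.271 0.268]
120 295 303 [0.568 0.273 0.264]
121 295 303 [0.567 0.274 0.26 ]
122 295 304 [0.576 0.274 0.257]
123 295 304 [0.579 0.273 0.253]
124 295 304 [0.579 0.272 0.25 ]
125 295 304 [0.57  0.272 0.247]
126 295 304 [0.572 0.267 0.246]
127 295 304 [0.573 0.268 0.242]
128 295 303 [0.572 0.272 0.236]
129 295 303 [0.572 0.272 0.234]
130 296 303 [0.574 0.271 0.23 ]
131 296 302 [0.575 0.271 0.227]
132 296 302 [0.575 0.27  0.224]
133 296 302 [0.574 0.273 0.219]
134 296 302 [0.569 0.271 0.216]
135 296 302 [0.57  0.269 0.213]
```

The enlarged crops confirm the target: the small green board with the hole in the middle slot of the rack, top-view px (337,206). The big free-standing one at (368,319) has its top at z=0.28 and is the decoy. The top edge measures z=0.21, which is correct, and both views agree on the centre, about (0.541,-0.174). From the wire points the seat should be near z=0.245. I'll write a helper to convert poses and then move.

```bash
cat >> h.py <<'E'
from scipy.spatial.transform import Rotation as Ro
def go(pos,jaw,tilt=None):
    """numbers to reach TCP pos with tool down, jaw axis (tool y) at angle jaw deg"""
    s=robot.observe(); R0=Ro.from_euler('xyz',s["tool_rot"]); p0=np.array(s["tool_pos"])
    R1=Ro.from_euler('xyz',[np.pi,0,np.radians(jaw+90)])
    w=(R0.inv()*R1).as_rotvec()/(np.pi/2); t=R0.inv().apply(np.array(pos)-p0)/0.3
    print("t",round(s["time"],2),"pos",p0.round(4),"rpy",np.round(s["tool_rot"],4),"F",np.round(s["contact_force"],2),"M",np.round(s["torque"],2),"open",round(s["opening"],4))
    print("row",np.round(w,4).tolist(),np.round(t,4).tolist(),"mm",(300*t).round(1),"deg",(90*w).round(1))
E
python3 - <<'E'
from h import *
go([0.166,0.498,0.34],71.6)
go([0.543,-0.201,0.34],4.5)
E
```

```text
t 0.15 pos [0.1654 0.498  0.2262] rpy [-3.1404e+00 -2.0000e-04  2.8208e+00] F [ 0.79 -0.52  0.71] M [-0.05  0.02  0.05] open 0.0916
row [-0.0007, -0.0001, 0.0002] [-0.0019, 0.0003, -0.3793] mm [-6.000e-01  1.000e-01 -1.138e+02] deg [-0.1 -0.   0. ]
t 0.15 pos [0.1654 0.498  0.2262] rpy [-3.1404e+00 -2.0000e-04  2.8208e+00] F [ 0.79 -0.52  0.71] M [-0.05  0.02  0.05] open 0.0916
row [-0.0007, 0.0003, 0.7458] [-1.9291, -1.8146, -0.3775] mm [-578.7 -544.4 -113.3] deg [-0.1  0.  67.1]
```

Request:
{"fn": "arm_command", "kwargs": {"motion": [[[0, 0, 0, 0, 0, -0.38, 0.05], [0, 0, 0, 0, 0, -0.38, 0.05], [0, 0, 0.1, -0.15, -0.1, -0.38, 0.05], [0, 0, 0.2, -0.4, -0.35, -0.38, 0.05], [0, 0, 0.3, -0.5, -0.47, -0.38, 0.05], [0, 0, 0.38, -0.6, -0.56, -0.38, 0.05], [0, 0, 0.45, -0.7, -0.66, -0.38, 0.05], [0, 0, 0.5, -0.8, -0.75, -0.38, 0.05]]], "grip_force": 30}}

```text
time: 0.95
tool_pos: [0.3077, 0.2349, 0.3407]
tool_rot: [3.141, -0.0, 2.032]
contact_force: [0.9, -0.1, 0.5]
opening: 0.0481
```

```bash
python3 - <<'E'
from h import *
go([0.543,-0.201,0.34],4.5)
E
```

```text
t 0.95 pos [0.3077 0.2349 0.3407] rpy [ 3.1412 -0.      2.0318] F [ 0.88 -0.12  0.49] M [-0.04 -0.05  0.04] open 0.0481
row [0.0002, -0.0, 0.2435] [-1.6502, 0.0562, 0.0023] mm [-495.1   16.9    0.7] deg [ 0.  -0.  21.9]
```

Request:
{"fn": "arm_command", "kwargs": {"motion": [[[0, 0, 0.24, -0.15, 0, 0, 0.05], [0, 0, 0.24, -0.3, 0, 0, 0.05], [0, 0, 0.24, -0.45, 0.01, 0, 0.05], [0, 0, 0.24, -0.6, 0.02, 0, 0.05], [0, 0, 0.24, -0.75, 0.03, 0, 0.05], [0, 0, 0.24, -0.9, 0.03, 0, 0.05], [0, 0, 0.24, -1.0, 0.03, 0, 0.05], [0, 0, 0.24, -1.0, 0.03, 0, 0.05]]]}}

```text
time: 1.75
tool_pos: [0.451, -0.0305, 0.3397]
tool_rot: [-3.14, 0.0, 1.654]
contact_force: [0.5, 0.5, 0.6]
opening: 0.0484
```

```bash
python3 - <<'E'
from h import *
go([0.543,-0.201,0.34],4.5)
E
```

```text
t 1.75 pos [ 0.451  -0.0305  0.3397] rpy [-3.1403e+00  4.0000e-04  1.6541e+00] F [0.54 0.5  0.63] M [-0.04  0.03 -0.05] open 0.0484
row [-0.0009, 0.0002, 0.0031] [-0.5919, 0.2582, -0.001] mm [-177.6   77.4   -0.3] deg [-0.1  0.   0.3]
```

Request:
{"fn": "arm_command", "kwargs": {"motion": [[[0, 0, 0.002, -0.15, 0.07, 0, 0.05], [0, 0, 0.002, -0.3, 0.14, 0, 0.05], [0, 0, 0.002, -0.44, 0.2, 0, 0.05], [0, 0, 0.002, -0.57, 0.25, 0, 0.05], [0, 0, 0.002, -0.57, 0.25, 0, 0.05], [0, 0, 0.002, -0.57, 0.25, 0, 0.05]]]}}

```text
time: 2.35
tool_pos: [0.5395, -0.1908, 0.3398]
tool_rot: [-3.14, -0.002, 1.655]
contact_force: [-1.0, 0.2, -0.1]
opening: 0.0482
```

```bash
python3 - <<'E'
from h import *
d=cam("wrist"); save(d,"w1.png"); import pickle; pickle.dump(d,open("w1.pkl","wb"))
go([0.543,-0.201,0.18],4.5)
E
```

```text
t 2.4 pos [ 0.5393 -0.1901  0.3404] rpy [-3.1408e+00 -1.2000e-03  1.6557e+00] F [-0.75  1.05 -0.11] M [-0.06  0.04 -0.03] open 0.0483
row [-0.0005, -0.0008, 0.0041] [-0.0379, 0.0095, 0.5345] mm [-11.4   2.9 160.4] deg [-0.  -0.1  0.4]
```

View pics/w1.png

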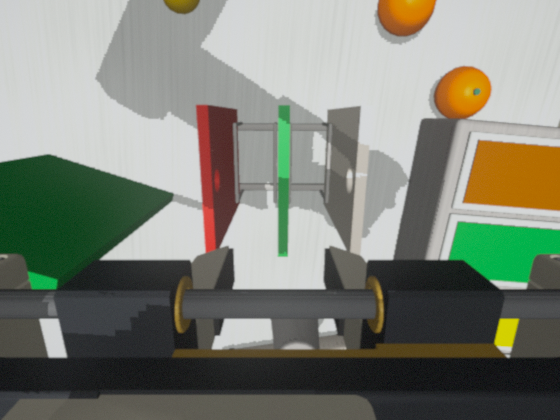

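The wrist view shows the green board's top edge between the open fingers, rows 105 to 256 at columns 278 to 290, with red to the left and white to the right. I'll measure it here as a check.

```bash
python3 - <<'E'
from h import *
import pickle
d=pickle.load(open("w1.pkl","rb")); hsv=cv2.cvtColor(d["image"],cv2.COLOR_RGB2HSV)
m=cv2.inRange(hsv,(45,120,90),(80,255,255)); m[:,:270]=0;m[:,296:]=0;m[:95]=0;m[262:]=0
W=pts(d)
ps=[]
for v in (112,140,170,200,230,250):
    u=np.nonzero((m[v]>0)&(np.abs(W[v,:,2]-.21)<.012))[0]; 
    if len(u): a,b=onz(d,u.min()-.5,v,.21),onz(d,u.max()+.5,v,.21); print(v,u.min(),u.max(),a.round(4),b.round(4),((a+b)/2).round(4)); ps.append((a+b)/2)
ps=np.array(ps); print(np.polyfit(ps[:,1],ps[:,0],1), "x@-0.174",np.polyval(np.polyfit(ps[:,1],ps[:,0],1),-.174))
vs=np.nonzero((m>0).any(1))[0]; print(vs.min(),vs.max(),onz(d,284,vs.min(),.21),onz(d,283,vs.max(),.21))
E
```

```text
112 279 288 [ 0.5328 -0.1114  0.21  ] [ 0.5413 -0.1106  0.21  ] [ 0.5371 -0.111   0.21  ]
140 279 288 [ 0.5348 -0.1347  0.21  ] [ 0.5435 -0.1339  0.21  ] [ 0.5392 -0.1343  0.21  ]
170 279 288 [ 0.537  -0.1609  0.21  ] [ 0.5459 -0.1602  0.21  ] [ 0.5415 -0.1605  0.21  ]
200 279 287 [ 0.5393 -0.1886  0.21  ] [ 0.5476 -0.1879  0.21  ] [ 0.5435 -0.1883  0.21  ]
230 280 286 [ 0.5427 -0.2178  0.21  ] [ 0.5493 -0.2172  0.21  ] [ 0.546  -0.2175  0.21  ]
250 280 286 [ 0.5445 -0.2382  0.21  ] [ 0.5512 -0.2376  0.21  ] [ 0.5478 -0.2379  0.21  ]
[-0.08367854  0.5278752 ] x@-0.174 0.5424352645112561
106 255 [ 0.53708803 -0.10610582  0.21      ] [ 0.5482949  -0.24310978  0.21      ]
```

Request:
{"fn": "arm_command", "kwargs": {"motion": [[[0, 0, 0, -0.015, 0.005, 0.1, 0.05], [0, 0, 0, -0.015, 0.005, 0.2, 0.05], [0, 0, 0, -0.015, 0.005, 0.3, 0.05], [0, 0, 0, -0.015, 0.005, 0.35, 0.05], [0, 0, 0, -0.015, 0.005, 0.35, 0.05], [0, 0, 0, -0.015, 0.005, 0.35, 0.05]]]}}

```text
time: 3.0
tool_pos: [0.5417, -0.1945, 0.2369]
tool_rot: [3.14, 0.0, 1.657]
contact_force: [0.1, 0.2, 1.1]
opening: 0.048
```

```bash
python3 - <<'E'
from h import *
go([0.5437,-0.2015,0.18],4.65)
E
```

```text
t 3.0 pos [ 0.5417 -0.1945  0.2369] rpy [3.1404e+00 5.0000e-04 1.6567e+00] F [0.12 0.16 1.06] M [-0.07  0.03 -0.01] open 0.048
row [0.0008, 0.0003, 0.003] [-0.0239, 0.0044, 0.1898] mm [-7.2  1.3 56.9] deg [0.1 0.  0.3]
```

Request:
{"fn": "arm_command", "kwargs": {"motion": [[[0, 0, 0.003, -0.024, 0.005, 0.05, 0.05], [0, 0, 0.003, -0.024, 0.005, 0.1, 0.05], [0, 0, 0.003, -0.024, 0.005, 0.15, 0.05], [0, 0, 0.003, -0.024, 0.005, 0.19, 0.05], [0, 0, 0.003, -0.024, 0.005, 0.19, 0.05], [0, 0, 0.003, -0.024, 0.005, 0.19, 0.05]]]}}

```text
time: 3.6
tool_pos: [0.5441, -0.2026, 0.1796]
tool_rot: [3.14, 0.001, 1.651]
contact_force: [-0.2, 0.4, 1.2]
opening: 0.0482
```

```bash
python3 - <<'E'
from h import *
go([0.5437,-0.2015,0.18],4.65)
E
```

```text
t 3.6 pos [ 0.5441 -0.2026  0.1796] rpy [3.1404e+00 6.0000e-04 1.6508e+00] F [-0.22  0.43  1.16] M [-0.16  0.07 -0.01] open 0.0482
row [0.0007, 0.0004, -0.0007] [0.0037, -0.0009, -0.0012] mm [ 1.1 -0.3 -0.4] deg [ 0.1  0.  -0.1]
```

Positioned within about 1 mm. Closing now.

Request:
{"fn": "arm_command", "kwargs": {"motion": [[[0, 0, 0, 0, 0, 0, -1], [0, 0, 0, 0, 0, 0, -1], [0, 0, 0, 0, 0, 0, -1], [0, 0, 0, 0, 0, 0, -1], [0, 0, 0, 0, 0, 0, -1], [0, 0, 0, 0, 0, 0, -1], [0, 0, 0, 0, 0, 0, -1], [0, 0, 0, 0, 0, 0, -1]]], "grip_force": 50}}

```text
time: 4.4
tool_pos: [0.5438, -0.2027, 0.1787]
tool_rot: [3.141, 0.0, 1.651]
contact_force: [0.9, 0.1, -0.0]
opening: 0.0095
```

```bash
python3 - <<'E'
from h import *
go([0.5437,-0.2015,0.28],4.65)
E
```

```text
t 4.4 pos [ 0.5438 -0.2027  0.1787] rpy [3.1411e+00 1.0000e-04 1.6505e+00] F [ 0.85  0.12 -0.04] M [-0.1  -0.23  0.  ] open 0.0095
row [0.0003, 0.0, -0.0009] [0.0038, 0.0001, -0.3375] mm [   1.2    0.  -101.3] deg [ 0.   0.  -0.1]
```

Request:
{"fn": "arm_command", "kwargs": {"motion": [[[0, 0, 0, 0, 0, -0.05, -1], [0, 0, 0, 0, 0, -0.1, -1], [0, 0, 0, 0, 0, -0.17, -1], [0, 0, 0, 0, 0, -0.25, -1], [0, 0, 0, 0, 0, -0.35, -1], [0, 0, 0, 0, 0, -0.45, -1], [0, 0, 0, 0, 0, -0.45, -1], [0, 0, 0, 0, 0, -0.45, -1]]]}}

```text
time: 5.2
tool_pos: [0.5434, -0.2026, 0.3129]
tool_rot: [-3.141, -0.0, 1.651]
contact_force: [0.5, 0.7, -4.1]
opening: 0.0097
```

```bash
python3 - <<'E'
from h import *
go([0.5437,-0.2015,0.31],4.65)
d=cam("side"); save(d,"s1.png")
E
```

```text
t 5.2 pos [ 0.5434 -0.2026  0.3129] rpy [-3.1409e+00 -3.0000e-04  1.6506e+00] F [ 0.45  0.75 -4.13] M [-0.17  0.11 -0.02] open 0.0097
row [-0.0004, -0.0002, -0.0009] [0.0034, 0.0014, 0.0098] mm [1.  0.4 2.9] deg [-0.  -0.  -0.1]
```

View pics/s1.png

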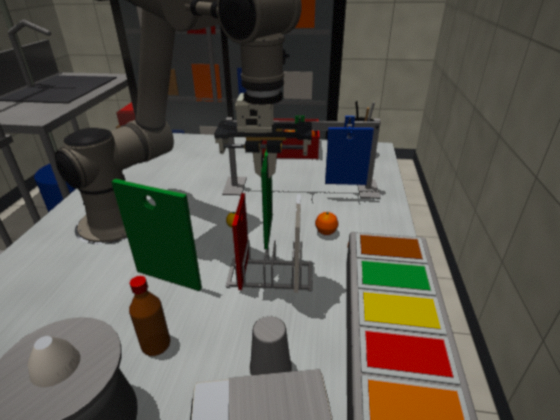

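The board is out and clear of the hoops. Red and white are unmoved. Next, carry it to a spot in front of the hook.

Request:
{"fn": "arm_command", "kwargs": {"motion": [[[0, 0, 0, 0.05, 0, 0, -1], [0, 0, 0, 0.13, 0.01, 0, -1], [0, 0, 0, 0.25, 0.03, 0, -1], [0, 0, 0, 0.37, 0.06, 0, -1], [0, 0, 0, 0.5, 0.1, 0, -1], [0, 0, -0.05, 0.63, 0.13, 0, -1], [0, 0, -0.1, 0.76, 0.15, 0, -1], [0, 0, -0.15, 0.88, 0.17, 0, -1]]]}}

```text
time: 6.05
tool_pos: [0.5723, 0.0674, 0.3121]
tool_rot: [-3.139, -0.002, 1.89]
contact_force: [-0.5, 0.1, -3.6]
opening: 0.0097
```

```bash
python3 - <<'E'
from h import *
go([0.608,0.15,0.31],94.6)
E
```

```text
t 6.05 pos [0.5723 0.0674 0.3121] rpy [-3.1389e+00 -1.5000e-03  1.8902e+00] F [-0.49  0.09 -3.63] M [-0.16 -0.07  0.04] open 0.0097
row [-0.0008, -0.002, -0.8477] [0.2241, 0.1993, 0.0069] mm [67.2 59.8  2.1] deg [ -0.1  -0.2 -76.3]
```

Request:
{"fn": "arm_command", "kwargs": {"motion": [[[0, 0, -0.09, 0.05, 0.06, 0, -1], [0, 0, -0.18, 0.1, 0.12, 0, -1], [0, 0, -0.27, 0.15, 0.16, 0, -1], [0, 0, -0.36, 0.19, 0.18, 0, -1], [0, 0, -0.45, 0.19, 0.18, 0, -1], [0, 0, -0.54, 0.19, 0.18, 0, -1], [0, 0, -0.63, 0.19, 0.18, 0, -1], [0, 0, -0.72, 0.19, 0.18, 0, -1]]]}}

```text
time: 6.85
tool_pos: [0.606, 0.1365, 0.3119]
tool_rot: [-3.141, -0.003, 3.024]
contact_force: [0.4, 0.3, -2.5]
opening: 0.0098
```

```bash
python3 - <<'E'
from h import *
go([0.608,0.15,0.31],94.6)
E
```

```text
t 6.85 pos [0.606  0.1365 0.3119] rpy [-3.1413 -0.0034  3.0237] F [ 0.41  0.3  -2.54] M [ 0.   -0.06  0.03] open 0.0098
row [0.0, -0.0022, -0.1262] [-0.0012, 0.0453, 0.0064] mm [-0.4 13.6  1.9] deg [  0.   -0.2 -11.4]
```

Request:
{"fn": "arm_command", "kwargs": {"motion": [[[0, 0, -0.05, 0, 0.01, 0, -1], [0, 0, -0.09, 0, 0.02, 0, -1], [0, 0, -0.09, 0, 0.02, 0, -1], [0, 0, -0.09, 0, 0.02, 0, -1]]]}}

```text
time: 7.25
tool_pos: [0.6072, 0.142, 0.3126]
tool_rot: [3.142, -0.002, -3.126]
contact_force: [-0.4, 0.4, -2.2]
opening: 0.0095
```

```bash
python3 - <<'E'
from h import *
import pickle
go([0.608,0.15,0.31],94.6)
for n in ("wrist","top","side"):
    d=cam(n); save(d,n+"2.png"); pickle.dump(d,open(n+"2.pkl","wb"))
E
```

```text
t 7.25 pos [0.6072 0.142  0.3126] rpy [ 3.1416e+00 -2.0000e-03 -3.1259e+00] F [-0.42  0.41 -2.16] M [-0.   -0.04 -0.02] open 0.0095
row [0.0, -0.0013, -0.0411] [-0.0031, 0.0266, 0.0088] mm [-0.9  8.   2.6] deg [ 0.  -0.1 -3.7]
```

View pics/wrist2.png

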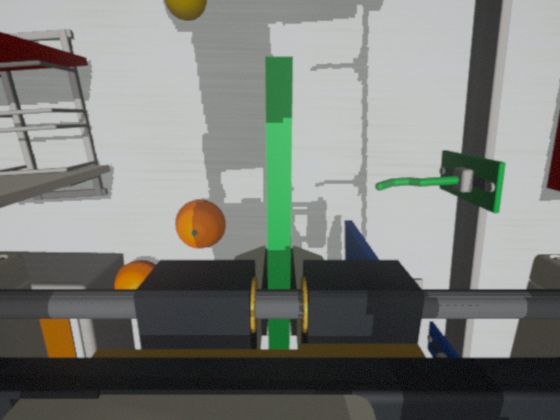

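View pics/top2.png

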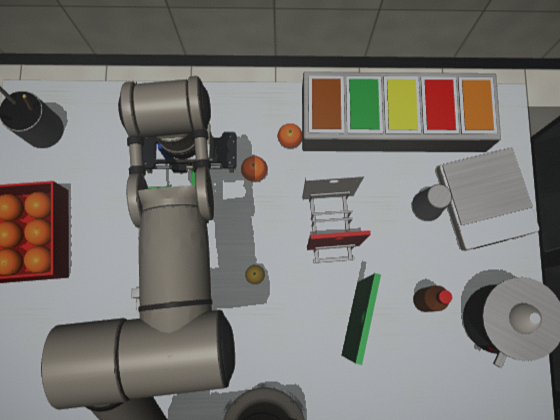

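View pics/side2.png

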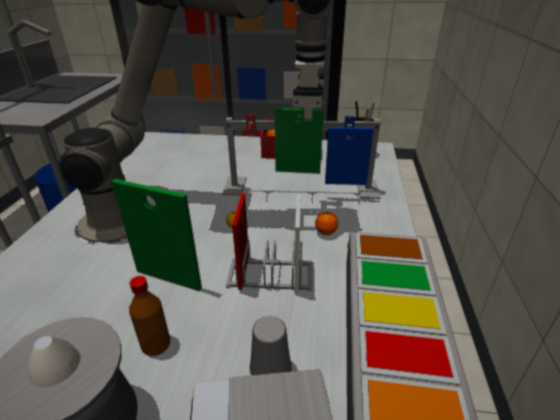

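The wrist view shows the whole green hook, with its tip at (380,187), dip near (400,183) and plate at (470,180), plus the board's top edge at columns 266 to 292. I'll measure both with the same camera.

```bash
cat > an.py <<'E'
from h import *
import pickle,sys
def an(d,rect,brect):
    hsv=cv2.cvtColor(d["image"],cv2.COLOR_RGB2HSV); W=pts(d)
    m=cv2.inRange(hsv,(45,100,25),(85,255,255))>0
    x0,y0,x1,y1=rect
    for u in range(x0,x1,3):
        v=np.nonzero(m[y0:y1,u])[0]+y0
        if len(v): 
            c=int(round(v.mean())); print(u,v.min(),v.max(),np.nanmedian(W[v,u],0).round(4))
    x0,y0,x1,y1=brect; mb=np.zeros_like(m); mb[y0:y1,x0:x1]=m[y0:y1,x0:x1]
    p=W[mb]; p=p[~np.isnan(p[:,0])]; zz=np.percentile(p[:,2],[5,50,95]); print("board z",zz)
    p=p[abs(p[:,2]-zz[1])<.015]
    vx,vy,a,b=cv2.fitLine(p[:,:2].astype(np.float32),cv2.DIST_HUBER,0,.001,.001).ravel(); print("board dir",np.degrees(np.arctan2(vy,vx)),a,b,"xrange",np.percentile(p[:,0],[0,1,99,100]))
    vv=np.nonzero(mb.any(1))[0]; print("rows",vv.min(),vv.max())
E
python3 - <<'E'
from an import *
d=pickle.load(open("wrist2.pkl","rb")); an(d,(372,165,508,215),(255,50,305,245))
c=d["image"][140:225,350:520]; cv2.imwrite("pics/hookcrop.png",cv2.cvtColor(cv2.resize(c,None,fx=4,fy=4,interpolation=cv2.INTER_CUBIC),cv2.COLOR_RGB2BGR))
E
```

```text
378 183 189 [0.5761 0.2099 0.2546]
381 183 188 [0.5756 0.2117 0.2554]
384 182 187 [0.5754 0.2143 0.2534]
387 181 186 [0.575  0.2171 0.2512]
390 180 185 [0.5748 0.2201 0.2486]
393 179 185 [0.5747 0.2231 0.2463]
396 179 185 [0.5748 0.2256 0.2447]
399 179 184 [0.5747 0.2274 0.2454]
402 178 184 [0.5739 0.2297 0.2443]
405 178 184 [0.5739 0.2316 0.2454]
408 178 184 [0.5743 0.2341 0.2448]
411 178 184 [0.5737 0.2354 0.2462]
414 179 184 [0.5738 0.2368 0.2482]
417 179 184 [0.5735 0.2383 0.2496]
420 179 185 [0.5734 0.2398 0.2511]
423 179 185 [0.5734 0.2416 0.2516]
426 179 185 [0.5733 0.2439 0.2515]
429 178 184 [0.5727 0.2458 0.2516]
432 178 184 [0.5726 0.2478 0.251 ]
435 178 184 [0.5727 0.25   0.2509]
438 178 184 [0.5727 0.2522 0.2504]
441 177 185 [0.5724 0.254  0.2519]
444 176 185 [0.5729 0.2564 0.2506]
447 176 185 [0.5722 0.2585 0.2506]
450 165 189 [0.5724 0.2608 0.2504]
453 176 192 [0.5722 0.2628 0.2507]
456 165 193 [0.5723 0.2649 0.2501]
459 193 194 [0.584  0.275  0.2393]
462 165 197 [0.5843 0.275  0.2431]
465 165 199 [0.5838 0.2747 0.2468]
468 165 200 [0.5824 0.2747 0.2512]
471 165 201 [0.5817 0.2749 0.2545]
474 165 203 [0.5793 0.2747 0.2572]
477 165 204 [0.5773 0.2742 0.2604]
480 165 205 [0.5761 0.2738 0.2633]
483 165 206 [0.5764 0.2743 0.2668]
486 165 207 [0.5759 0.2743 0.2695]
489 165 209 [0.5754 0.2739 0.2732]
492 165 210 [0.5754 0.2742 0.2757]
495 165 212 [0.5732 0.2739 0.2781]
498 165 211 [0.5712 0.2753 0.2788]
501 165 190 [0.5646 0.2757 0.279 ]
504 165 167 [0.5577 0.2754 0.2796]
board z [0.34307651 0.34413652 0.34516169]
board dir 0.9353926 0.5442731 0.14138356 xrange [0.51058537 0.5112425  0.58237409 0.58348295]
rows 57 244
```

View pics/hookcrop.png

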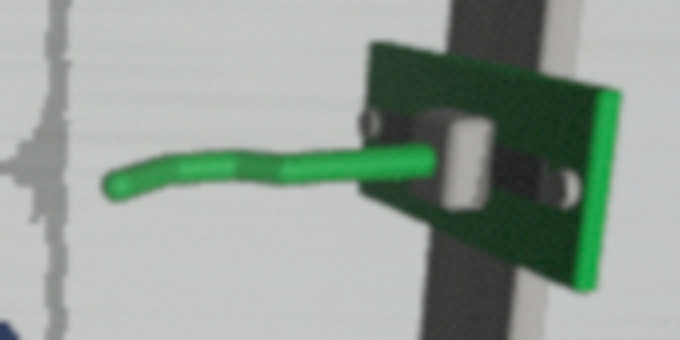

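The hook is measured in detail. The dip floor top is at z≈0.245, centred at (0.574,0.229). The level run is at 0.251 (+6) and the tip at 0.255 (+10), both matching the description. The board's top also matches the grasp arithmetic. Align the yaw and lower to insertion height.

```bash
python3 - <<'E'
from h import *
go([0.608,0.152,0.240],94.5)
E
```

```text
t 7.4 pos [0.6076 0.1416 0.3133] rpy [ 3.1415e+00 -7.0000e-04 -3.1256e+00] F [ 0.62 -0.25 -2.52] M [ 0.03 -0.13 -0.02] open 0.0094
row [0.0001, -0.0005, -0.0398] [-0.0021, 0.0346, 0.2444] mm [-0.6 10.4 73.3] deg [ 0.  -0.  -3.6]
```

Request:
{"fn": "arm_command", "kwargs": {"motion": [[[0, 0, -0.01, 0, 0.01, 0.03, -1], [0, 0, -0.02, 0, 0.02, 0.07, -1], [0, 0, -0.03, 0, 0.03, 0.12, -1], [0, 0, -0.04, 0, 0.034, 0.17, -1], [0, 0, -0.04, 0, 0.034, 0.22, -1], [0, 0, -0.04, 0, 0.034, 0.244, -1], [0, 0, -0.04, 0, 0.034, 0.244, -1], [0, 0, -0.04, 0, 0.034, 0.244, -1]]]}}

```text
time: 8.2
tool_pos: [0.6078, 0.1518, 0.2407]
tool_rot: [3.141, 0.0, -3.062]
contact_force: [0.3, -1.2, -2.5]
opening: 0.0094
```

```bash
python3 - <<'E'
from an import *
go([0.608,0.152,0.240],94.5)
d=cam("wrist"); save(d,"w3.png"); pickle.dump(d,open("w3.pkl","wb"))
E
```

```text
t 8.2 pos [0.6078 0.1518 0.2407] rpy [ 3.1415e+00  4.0000e-04 -3.0617e+00] F [ 0.31 -1.21 -2.49] M [ 0.07 -0.14  0.03] open 0.0094
row [0.0001, 0.0002, 0.0008] [-0.0007, 0.0007, 0.0022] mm [-0.2  0.2  0.7] deg [0.  0.  0.1]
```

View pics/w3.png

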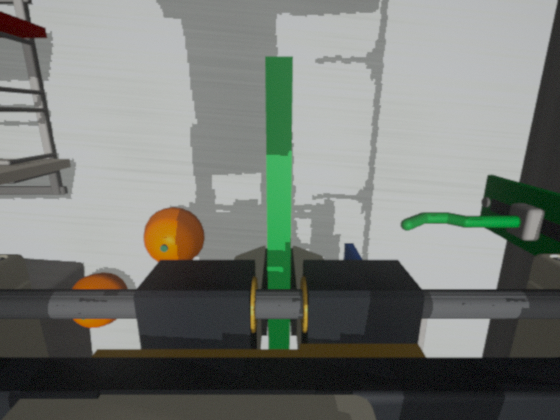

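The second wrist view shows the tip at (405,225) and the dip around (430,218). I'll measure again and triangulate the two wrist places against the depth.

```bash
python3 - <<'E'
from an import *
d=pickle.load(open("w3.pkl","rb")); an(d,(399,200,485,240),(255,50,305,245))
# eye offset: far end edge
W=pts(d); print("far end edge", onz(d,279,57,0.272), "tool", robot.observe()["tool_pos"])
# two-view of tip front & crest points
d2=pickle.load(open("wrist2.pkl","rb"))
for (a,b) in (((378,186),(402.5,225)),):
    o1,r1=ray(d2,*a);o2,r2=ray(d,*b); A=np.stack([r1,-r2],1); s=np.linalg.lstsq(A,o2-o1,rcond=None)[0]; print((o1+s[0]*r1).round(4),(o2+s[1]*r2).round(4))
E
```

```text
402 223 226 [0.5763 0.2084 0.2539]
405 220 229 [0.576  0.2097 0.2542]
408 219 229 [0.5752 0.2108 0.2552]
411 218 228 [0.5751 0.2124 0.2547]
414 217 227 [0.5751 0.2142 0.2528]
417 216 225 [0.5747 0.2163 0.2512]
420 214 224 [0.5746 0.2189 0.2486]
423 214 223 [0.5749 0.2211 0.2473]
426 213 222 [0.5742 0.2234 0.2459]
429 213 222 [0.5743 0.225  0.2453]
432 213 222 [0.5744 0.2268 0.245 ]
435 213 222 [0.5743 0.2282 0.2449]
438 213 222 [0.5743 0.2295 0.2451]
441 213 222 [0.5739 0.2309 0.2453]
444 213 222 [0.5739 0.2326 0.2449]
447 213 222 [0.5737 0.2338 0.2453]
450 214 223 [0.574  0.2352 0.2458]
453 214 223 [0.5736 0.2361 0.2464]
456 215 224 [0.5736 0.2371 0.248 ]
459 215 225 [0.5735 0.2379 0.2489]
462 216 225 [0.5733 0.2389 0.2503]
465 217 226 [0.5735 0.2398 0.2507]
468 217 226 [0.5731 0.2411 0.2511]
471 217 226 [0.5732 0.2426 0.2509]
474 217 226 [0.5728 0.2439 0.2514]
477 217 226 [0.5729 0.2452 0.251 ]
480 216 226 [0.5726 0.2467 0.2511]
483 208 226 [0.5742 0.2494 0.2498]
board z [0.271017   0.27203652 0.27304405]
board dir 4.6238475 0.5450785 0.14710985 xrange [0.51110817 0.51207114 0.58287883 0.58437908]
rows 57 244
far end edge [0.5115918 0.1446121 0.272    ] tool [0.60803982 0.15174246 0.24116727]
[0.5772 0.2116 0.2493] [0.5782 0.2107 0.2492]
```

```bash
python3 - <<'E'
from an import *
go([0.6014,0.2316,0.2407],94.6)
E
```

```text
t 8.25 pos [0.608  0.1517 0.2412] rpy [ 3.1415e+00  1.3000e-03 -3.0618e+00] F [-0.09  0.73 -3.09] M [ 0.05 -0.09 -0.  ] open 0.0098
row [0.0001, 0.0009, -0.0003] [0.0008, 0.2671, 0.0016] mm [ 0.3 80.1  0.5] deg [ 0.   0.1 -0. ]
```

Request:
{"fn": "arm_command", "kwargs": {"motion": [[[0, 0, 0, 0, 0.03, 0, -1], [0, 0, 0, 0, 0.06, 0, -1], [0, 0, 0, 0, 0.09, 0, -1], [0, 0, 0, 0, 0.12, 0, -1], [0, 0, 0, 0, 0.14, 0, -1], [0, 0, 0, 0, 0.16, 0, -1], [0, 0, 0, 0, 0.18, 0, -1], [0, 0, 0, 0, 0.2, 0, -1]]]}}

```text
time: 9.05
tool_pos: [0.6029, 0.2119, 0.2405]
tool_rot: [3.142, 0.0, -3.062]
contact_force: [-0.3, -0.7, -3.3]
opening: 0.0098
```

```bash
python3 - <<'E'
from an import *
go([0.6014,0.2316,0.2407],94.6)
d=cam("wrist"); save(d,"w4.png")
E
```

```text
t 9.05 pos [0.6029 0.2119 0.2405] rpy [ 3.1416  0.     -3.0619] F [-0.33 -0.66 -3.35] M [ 0.08 -0.04 -0.04] open 0.0098
row [0.0, 0.0, -0.0004] [-0.0003, 0.0657, -0.0008] mm [-0.1 19.7 -0.2] deg [ 0.  0. -0.]
```

View pics/w4.png

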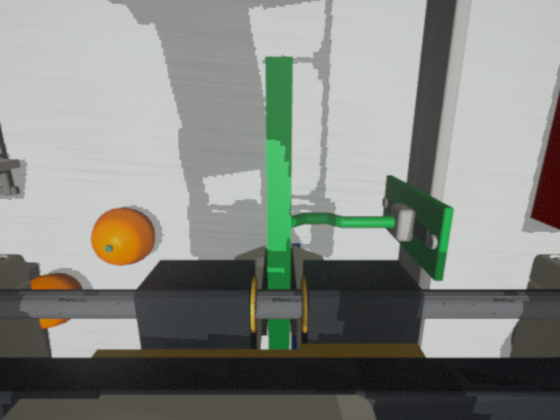

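The tip is now in the hole, because the wire disappears under the board's edge at (292,218), and there is no contact force. Continue to mid-dip.

Request:
{"fn": "arm_command", "kwargs": {"motion": [[[0, 0, 0, 0, 0.015, 0, -1], [0, 0, 0, 0, 0.03, 0, -1], [0, 0, 0, 0, 0.045, 0, -1], [0, 0, 0, 0, 0.06, 0, -1], [0, 0, 0, 0, 0.06, 0, -1], [0, 0, 0, 0, 0.06, 0, -1]]]}}

```text
time: 9.7
tool_pos: [0.6015, 0.2295, 0.2405]
tool_rot: [-3.142, 0.0, -3.062]
contact_force: [-0.5, 0.0, -2.1]
opening: 0.0095
```

```bash
python3 - <<'E'
from an import *
go([0.6014,0.2316,0.2407],94.6)
d=cam("wrist"); save(d,"w5.png"); pickle.dump(d,open("w5.pkl","wb"))
an(d,(285,190,380,235),(255,50,305,200))
F=[robot.observe()["contact_force"] for _ in range(3)]; print(np.round(F,2))
E
```

```text
t 9.7 pos [0.6015 0.2295 0.2405] rpy [-3.1416  0.     -3.0617] F [-0.45  0.03 -2.06] M [ 0.02 -0.11  0.  ] open 0.0095
row [-0.0, 0.0, -0.0002] [-0.0004, 0.007, -0.0008] mm [-0.1  2.1 -0.2] deg [-0.  0. -0.]
285 190 234 [0.5631 0.2295 0.2718]
288 190 234 [0.5626 0.2307 0.2718]
291 213 223 [0.5738 0.2339 0.2453]
294 214 223 [0.5736 0.2353 0.2463]
297 215 224 [0.5734 0.2367 0.248 ]
300 215 225 [0.5729 0.2381 0.2493]
303 216 226 [0.5729 0.2394 0.2504]
306 217 226 [0.5731 0.2409 0.251 ]
309 217 226 [0.573  0.2423 0.251 ]
312 217 226 [0.5727 0.2437 0.2514]
315 217 226 [0.5727 0.2452 0.2507]
318 217 226 [0.5726 0.2466 0.251 ]
321 217 226 [0.5726 0.248  0.2508]
324 217 226 [0.5723 0.2495 0.2511]
327 217 226 [0.572  0.251  0.2511]
330 217 226 [0.572  0.2524 0.2512]
333 217 227 [0.5724 0.2539 0.2509]
336 217 226 [0.5719 0.2553 0.2512]
339 217 226 [0.572  0.2567 0.2511]
342 217 226 [0.5715 0.2581 0.2512]
345 217 226 [0.5716 0.2597 0.2511]
348 217 226 [0.5715 0.261  0.251 ]
351 217 226 [0.5715 0.2625 0.2518]
354 217 227 [0.5715 0.264  0.251 ]
357 217 227 [0.5709 0.2653 0.2512]
375 190 201 [0.5584 0.2729 0.248 ]
378 191 191 [0.5557 0.2733 0.25  ]
board z [0.2707798  0.2718219  0.27286632]
board dir 4.484529 0.5300633 0.22414093 xrange [0.50471026 0.50561319 0.5572686  0.55829316]
rows 57 199
[[ 0.49 -0.04 -3.01]
 [ 0.49 -0.04 -3.01]
 [ 0.49 -0.04 -3.01]]
```

View pics/w5.png

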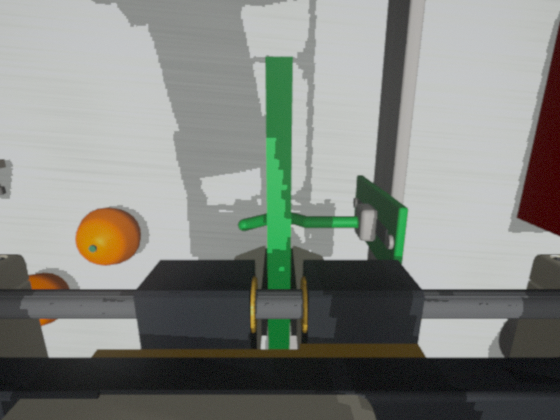

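The wire now passes through the hole on both sides of the board, with the tip showing at (243,224). Centre another 2 mm and lower, feeling for contact.

Request:
{"fn": "arm_command", "kwargs": {"motion": [[[0, 0, 0, 0, 0.004, 0.006, -1], [0, 0, 0, 0, 0.007, 0.012, -1], [0, 0, 0, 0, 0.007, 0.018, -1], [0, 0, 0, 0, 0.007, 0.024, -1], [0, 0, 0, 0, 0.007, 0.03, -1], [0, 0, 0, 0, 0.007, 0.035, -1], [0, 0, 0, 0, 0.007, 0.035, -1]]], "grip_force": 60}}

```text
time: 10.45
tool_pos: [0.6012, 0.2315, 0.2297]
tool_rot: [-3.142, -0.001, -3.062]
contact_force: [0.8, 1.1, -3.0]
opening: 0.0097
```

Request:
{"fn": "arm_command", "kwargs": {"motion": [[[0, 0, 0, 0, 0, 0.003, -1], [0, 0, 0, 0, 0, 0.005, -1], [0, 0, 0, 0, 0, 0.005, -1]]]}}

```text
time: 10.75
tool_pos: [0.6013, 0.2315, 0.2284]
tool_rot: [3.142, -0.0, -3.062]
contact_force: [-0.7, -0.1, -2.7]
opening: 0.0098
```

Request:
{"fn": "arm_command", "kwargs": {"motion": [[[0, 0, 0, 0, 0, 0.001, -1], [0, 0, 0, 0, 0, 0.003, -1], [0, 0, 0, 0, 0, 0.003, -1]]]}}

```text
time: 11.05
tool_pos: [0.6013, 0.2315, 0.2275]
tool_rot: [3.142, -0.0, -3.062]
contact_force: [1.7, -0.3, -2.7]
opening: 0.0099
```

Request:
{"fn": "arm_command", "kwargs": {"motion": [[[0, 0, 0, 0, 0, 0.001, -1], [0, 0, 0, 0, 0, 0.002, -1], [0, 0, 0, 0, 0, 0.002, -1]]]}}

```text
time: 11.35
tool_pos: [0.6013, 0.2315, 0.2271]
tool_rot: [3.142, 0.0, -3.062]
contact_force: [-0.3, -0.2, -1.3]
opening: 0.0097
```

Request:
{"fn": "arm_command", "kwargs": {"motion": [[[0, 0, 0, 0, 0, 0.001, -1], [0, 0, 0, 0, 0, 0.001, -1]]]}}

```text
time: 11.55
tool_pos: [0.6014, 0.2315, 0.227]
tool_rot: [3.141, 0.0, -3.062]
contact_force: [0.3, -0.2, -0.7]
opening: 0.0095
```

Request:
{"fn": "arm_command", "kwargs": {"motion": [[[0, 0, 0, 0, 0, 0.001, -1], [0, 0, 0, 0, 0, 0.001, -1]]]}}

```text
time: 11.75
tool_pos: [0.6014, 0.2315, 0.2268]
tool_rot: [3.142, 0.001, -3.062]
contact_force: [-0.8, 0.3, -0.1]
opening: 0.0094
```

Request:
{"fn": "arm_command", "kwargs": {"motion": [[[0, 0, 0, 0, 0, 0.001, -1], [0, 0, 0, 0, 0, 0.001, -1]]]}}

```text
time: 11.95
tool_pos: [0.6014, 0.2316, 0.2267]
tool_rot: [3.141, 0.001, -3.062]
contact_force: [-1.2, -0.6, 3.4]
opening: 0.0099
```

Contact came at TCP z≈0.227, so the eye is at about 0.245, as seen. Hold and average the force.

Request:
{"fn": "arm_command", "kwargs": {"motion": [[[0, 0, 0, 0, 0, 0, -1]]]}}

```text
time: 12.05
tool_pos: [0.6014, 0.2316, 0.2266]
tool_rot: [3.141, 0.001, -3.062]
contact_force: [-1.1, -0.7, 4.8]
opening: 0.0093
```

Request:
{"fn": "arm_command", "kwargs": {"motion": [[[0, 0, 0, 0, 0, 0, -1]]]}}

```text
time: 12.15
tool_pos: [0.6014, 0.2316, 0.2266]
tool_rot: [3.141, 0.001, -3.062]
contact_force: [-1.7, -0.5, 5.5]
opening: 0.0098
```

Request:
{"fn": "arm_command", "kwargs": {"motion": [[[0, 0, 0, 0, 0, 0, -1]]]}}

```text
time: 12.25
tool_pos: [0.6014, 0.2316, 0.2266]
tool_rot: [3.141, 0.001, -3.062]
contact_force: [-1.0, -0.8, 5.0]
opening: 0.0097
```

Request:
{"fn": "arm_command", "kwargs": {"motion": [[[0, 0, 0, 0, 0, 0.0004, -1], [0, 0, 0, 0, 0, 0.0004, -1], [0, 0, 0, 0, 0, 0.0004, -1]]]}}

```text
time: 12.55
tool_pos: [0.6014, 0.2316, 0.2265]
tool_rot: [3.141, 0.001, -3.062]
contact_force: [-1.6, -0.8, 6.2]
opening: 0.0101
```

Request:
{"fn": "arm_command", "kwargs": {"motion": [[[0, 0, 0, 0, 0, 0, -1]]]}}

```text
time: 12.65
tool_pos: [0.6014, 0.2316, 0.2266]
tool_rot: [3.141, 0.001, -3.062]
contact_force: [-0.7, -0.7, 6.1]
opening: 0.0097
```

Request:
{"fn": "arm_command", "kwargs": {"motion": [[[0, 0, 0, 0, 0, 0, -1]]]}}

```text
time: 12.75
tool_pos: [0.6014, 0.2316, 0.2265]
tool_rot: [3.141, 0.001, -3.062]
contact_force: [-2.2, -0.4, 6.0]
opening: 0.01
```

Request:
{"fn": "arm_command", "kwargs": {"motion": [[[0, 0, 0, 0, 0, 0, -1]]]}}

```text
time: 12.85
tool_pos: [0.6014, 0.2315, 0.2266]
tool_rot: [3.141, 0.001, -3.062]
contact_force: [-1.2, -0.1, 5.3]
opening: 0.0097
```

Request:
{"fn": "arm_command", "kwargs": {"motion": [[[0, 0, 0, 0, 0, 0.0005, -1], [0, 0, 0, 0, 0, 0.0005, -1], [0, 0, 0, 0, 0, 0.0005, -1]]]}}

```text
time: 13.15
tool_pos: [0.6015, 0.2316, 0.2265]
tool_rot: [3.141, 0.001, -3.062]
contact_force: [-0.8, -1.0, 7.7]
opening: 0.0097
```

Request:
{"fn": "arm_command", "kwargs": {"motion": [[[0, 0, 0, 0, 0, 0, -1], [0, 0, 0, 0, 0, 0, -1], [0, 0, 0, 0, 0, 0, -1]]]}}

```text
time: 13.45
tool_pos: [0.6014, 0.2316, 0.2265]
tool_rot: [3.141, 0.001, -3.062]
contact_force: [-1.0, -1.1, 7.2]
opening: 0.0098
```

Request:
{"fn": "arm_command", "kwargs": {"motion": [[[0, 0, 0, 0, 0, 0, -1], [0, 0, 0, 0, 0, 0, -1], [0, 0, 0, 0, 0, 0, -1]]]}}

```text
time: 13.75
tool_pos: [0.6014, 0.2316, 0.2265]
tool_rot: [3.141, 0.001, -3.062]
contact_force: [-0.8, -1.0, 6.7]
opening: 0.0094
```

```bash
python3 - <<'E'
from an import *
d=cam("wrist"); save(d,"w6.png"); pickle.dump(d,open("w6.pkl","wb")); an(d,(290,190,300,235),(255,50,305,200))
s=cam("side"); save(s,"s6.png"); pickle.dump(s,open("s6.pkl","wb"))
c=s["image"][90:200,220:400]; cv2.imwrite("pics/s6c.png",cv2.cvtColor(cv2.resize(c,None,fx=4,fy=4,interpolation=cv2.INTER_CUBIC),cv2.COLOR_RGB2BGR))
print(robot.observe()["contact_force"],robot.observe()["torque"])
E
```

```text
290 198 234 [0.5653 0.2338 0.258 ]
293 223 233 [0.5731 0.2362 0.2471]
296 224 234 [0.5731 0.2375 0.2486]
299 225 234 [0.5729 0.2388 0.2494]
board z [0.2570213  0.25796962 0.25900821]
board dir 4.424833 0.5299119 0.22612944 xrange [0.50480364 0.50556408 0.55716702 0.55796834]
rows 57 199
[-0.75826137 -1.07527394  6.38877212] [-0.15949326  0.41675156  0.02456943]
```

View pics/s6c.png

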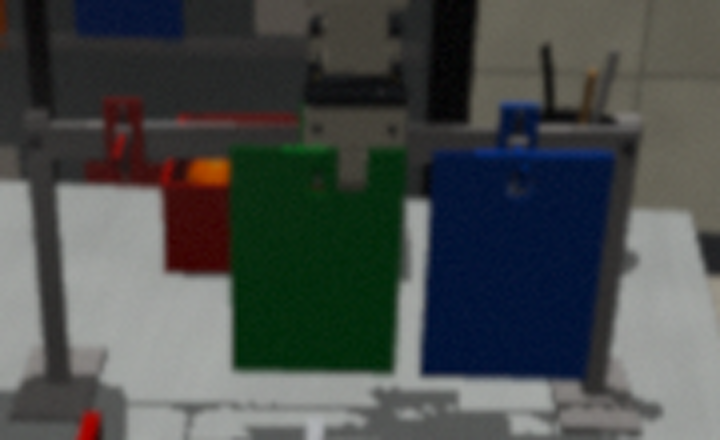

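The board sits in the dip: its top is at z=0.258, so the eye is at 0.245, and it's level and upright. The hook load is about 7+2.8≈9.8 N. Hold it for more than two seconds.

Request:
{"fn": "arm_command", "kwargs": {"motion": [[[0, 0, 0, 0, 0, 0, -1], [0, 0, 0, 0, 0, 0, -1], [0, 0, 0, 0, 0, 0, -1], [0, 0, 0, 0, 0, 0, -1], [0, 0, 0, 0, 0, 0, -1], [0, 0, 0, 0, 0, 0, -1]]]}}

```text
time: 14.45
tool_pos: [0.6015, 0.2316, 0.2265]
tool_rot: [3.141, 0.001, -3.062]
contact_force: [-0.4, -0.9, 6.7]
opening: 0.0097
```

Request:
{"fn": "arm_command", "kwargs": {"motion": [[[0, 0, 0, 0, 0, 0, -1], [0, 0, 0, 0, 0, 0, -1], [0, 0, 0, 0, 0, 0, -1], [0, 0, 0, 0, 0, 0, -1], [0, 0, 0, 0, 0, 0, -1], [0, 0, 0, 0, 0, 0, -1]]]}}

```text
time: 15.05
tool_pos: [0.6014, 0.2316, 0.2265]
tool_rot: [3.141, 0.001, -3.062]
contact_force: [-0.7, -0.7, 6.5]
opening: 0.0101
```

Request:
{"fn": "arm_command", "kwargs": {"motion": [[[0, 0, 0, 0, 0, 0, -1], [0, 0, 0, 0, 0, 0, -1], [0, 0, 0, 0, 0, 0, -1], [0, 0, 0, 0, 0, 0, -1], [0, 0, 0, 0, 0, 0, -1], [0, 0, 0, 0, 0, 0, -1]]]}}

```text
time: 15.65
tool_pos: [0.6014, 0.2316, 0.2265]
tool_rot: [3.141, 0.001, -3.062]
contact_force: [-1.6, -0.7, 7.1]
opening: 0.0092
```

Request:
{"fn": "arm_command", "kwargs": {"motion": [[[0, 0, 0, 0, 0, 0, -1], [0, 0, 0, 0, 0, 0, -1], [0, 0, 0, 0, 0, 0, -1], [0, 0, 0, 0, 0, 0, -1], [0, 0, 0, 0, 0, 0, -1], [0, 0, 0, 0, 0, 0, -1]]]}}

```text
time: 16.25
tool_pos: [0.6014, 0.2315, 0.2265]
tool_rot: [3.141, 0.001, -3.062]
contact_force: [-1.3, -1.5, 5.1]
opening: 0.0096
```

Request:
{"fn": "arm_command", "kwargs": {"motion": [[[0, 0, 0, 0, 0, -0.0005, -1], [0, 0, 0, 0, 0, -0.001, -1], [0, 0, 0, 0, 0, -0.0013, -1], [0, 0, 0, 0, 0, -0.0016, -1], [0, 0, 0, 0, 0, -0.0016, -1]]]}}

```text
time: 16.75
tool_pos: [0.6014, 0.2316, 0.2266]
tool_rot: [3.141, 0.001, -3.062]
contact_force: [-1.2, -0.8, 5.2]
opening: 0.0098
```

Request:
{"fn": "arm_command", "kwargs": {"motion": [[[0, 0, 0, 0, 0, 0, -1], [0, 0, 0, 0, 0, 0, -1]]]}}

```text
time: 16.95
tool_pos: [0.6014, 0.2315, 0.2265]
tool_rot: [3.141, 0.001, -3.062]
contact_force: [-0.8, -0.4, 5.9]
opening: 0.0098
```

Request:
{"fn": "arm_command", "kwargs": {"motion": [[[0, 0, 0, 0, 0, -0.001, -1], [0, 0, 0, 0, 0, -0.002, -1], [0, 0, 0, 0, 0, -0.002, -1]]]}}

```text
time: 17.25
tool_pos: [0.6014, 0.2315, 0.2267]
tool_rot: [3.142, -0.0, -3.062]
contact_force: [-0.2, -1.3, 3.3]
opening: 0.0096
```

Request:
{"fn": "arm_command", "kwargs": {"motion": [[[0, 0, 0, 0, 0, -0.001, -1], [0, 0, 0, 0, 0, -0.001, -1]]]}}

```text
time: 17.45
tool_pos: [0.6013, 0.2315, 0.2268]
tool_rot: [-3.142, -0.0, -3.062]
contact_force: [0.4, -0.7, 0.5]
opening: 0.0097
```

The load on the hook is now about the board's own weight. Release gently.

Request:
{"fn": "arm_command", "kwargs": {"motion": [[[0, 0, 0, 0, 0, 0, -1], [0, 0, 0, 0, 0, 0, -1]]], "grip_force": 5}}

```text
time: 17.65
tool_pos: [0.6013, 0.2314, 0.2268]
tool_rot: [-3.141, -0.0, -3.062]
contact_force: [0.4, -2.0, -0.0]
opening: 0.0101
```

Request:
{"fn": "arm_command", "kwargs": {"motion": [[[0, 0, 0, 0, 0, 0, -0.75], [0, 0, 0, 0, 0, 0, -0.7], [0, 0, 0, 0, 0, 0, -0.6], [0, 0, 0, 0, 0, 0, -0.5], [0, 0, 0, 0, 0, 0, -0.4], [0, 0, 0, 0, 0, 0, -0.4]]]}}

```text
time: 18.25
tool_pos: [0.6013, 0.2316, 0.2272]
tool_rot: [3.141, 0.0, -3.062]
contact_force: [0.7, 0.6, -0.1]
opening: 0.0273
```

```bash
python3 - <<'E'
from an import *
go([0.6014,0.2316,0.33],94.6)
d=cam("wrist"); save(d,"w7.png"); pickle.dump(d,open("w7.pkl","wb")); an(d,(290,190,300,235),(250,50,310,245))
E
```

```text
t 18.25 pos [0.6013 0.2316 0.2272] rpy [ 3.1415e+00  1.0000e-04 -3.0618e+00] F [ 0.7   0.58 -0.06] M [0.12 0.   0.01] open 0.0273
row [0.0001, 0.0, -0.0003] [-0.0004, 0.0001, -0.3426] mm [-1.000e-01  0.000e+00 -1.028e+02] deg [ 0.  0. -0.]
290 221 233 [0.5734 0.235  0.246 ]
293 222 233 [0.5731 0.2363 0.2472]
296 224 234 [0.5731 0.2376 0.249 ]
299 225 234 [0.573  0.2389 0.25  ]
board z [0.24930481 0.25787815 0.25899123]
board dir 4.9526424 0.5416815 0.226915 xrange [0.50453949 0.50547434 0.57688265 0.57798443]
rows 57 244
```

View pics/w7.png

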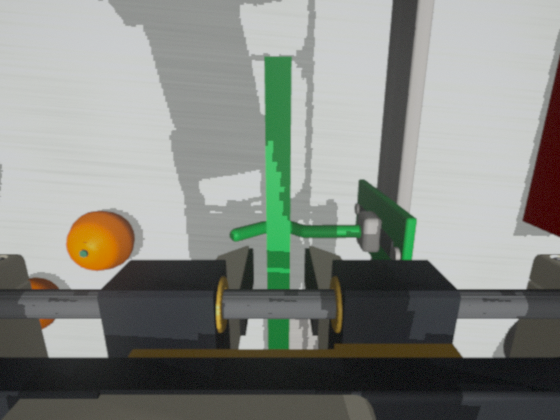

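The board hangs free between the open pads, at (278,230) with the wire through it. Withdraw straight up, slowly.

Request:
{"fn": "arm_command", "kwargs": {"motion": [[[0, 0, 0, 0, 0, -0.02, -0.4], [0, 0, 0, 0, 0, -0.06, -0.4], [0, 0, 0, 0, 0, -0.1, -0.4], [0, 0, 0, 0, 0, -0.15, -0.4], [0, 0, 0, 0, 0, -0.2, -0.4], [0, 0, 0, 0, 0, -0.26, -0.4], [0, 0, 0, 0, 0, -0.32, -0.4], [0, 0, 0, 0, 0, -0.38, -0.4]]]}}

```text
time: 19.1
tool_pos: [0.6013, 0.2315, 0.3435]
tool_rot: [3.141, 0.002, -3.062]
contact_force: [0.8, -0.3, 0.1]
opening: 0.0274
```

Request:
{"fn": "arm_command", "kwargs": {"motion": [[[0, 0, 0, 0, -0.1, 0, -0.4], [0, 0, 0, 0, -0.2, 0, -0.4], [0, 0, 0, 0, -0.3, 0, -0.4], [0, 0, 0, 0, -0.4, 0, -0.4], [0, 0, 0, 0, -0.4, 0, -0.4], [0, 0, 0, 0, -0.4, 0, -0.4], [0, 0, 0, 0, -0.4, 0, -0.4], [0, 0, 0, 0, -0.4, 0, -0.4]]]}}

```text
time: 19.9
tool_pos: [0.6107, 0.1131, 0.3415]
tool_rot: [3.141, 0.0, -3.06]
contact_force: [-0.5, 0.1, -0.4]
opening: 0.0276
```

```bash
python3 - <<'E'
from an import *
def chk(k):
    s=cam("side"); save(s,"s%d.png"%k); W=pts(s); hsv=cv2.cvtColor(s["image"],cv2.COLOR_RGB2HSV); m=cv2.inRange(hsv,(50,120,30),(75,255,255))>0
    r=np.zeros_like(m); r[105:190,270:326]=1; p=W[m&r]; p=p[(p[:,1]<.29)&(p[:,2]>.05)&(p[:,2]<.26)&(p[:,1]<.245)]
    c,n=p.mean(0),np.linalg.svd(p-p.mean(0))[2][2]; print("c",c.round(4),"n",n.round(4),np.percentile(p,[1,99],axis=0).round(3).tolist(),len(p))
    return s
chk(8)
s=chk(9); pickle.dump(s,open("s9.pkl","wb"))
d=cam("wrist"); save(d,"w9.png")
t=cam("top"); save(t,"t9.png"); W=pts(t); hsv=cv2.cvtColor(t["image"],cv2.COLOR_RGB2HSV)
m=cv2.inRange(hsv,(0,170,50),(5,255,255))|cv2.inRange(hsv,(172,170,50),(180,255,255)); p=W[225:243,305:375][m[225:243,305:375]>0]; print("red",np.percentile(p,[2,50,98],axis=0).round(3).tolist())
print(robot.observe()["time"])
c=s["image"][90:200,220:400]; cv2.imwrite("pics/s9c.png",cv2.cvtColor(cv2.resize(c,None,fx=4,fy=4,interpolation=cv2.INTER_CUBIC),cv2.COLOR_RGB2BGR))
E
```

```text
c [0.5739 0.2234 0.166 ] n [-0.0808  0.9967 -0.0019] [[0.507, 0.215, 0.066], [0.639, 0.232, 0.257]] 2222
c [0.5738 0.2234 0.1663] n [-0.0816  0.9967 -0.0023] [[0.508, 0.215, 0.067], [0.639, 0.232, 0.257]] 2220
red [[0.466, -0.247, 0.204], [0.472, -0.192, 0.209], [0.478, -0.116, 0.214]]
20.1
```

View pics/s9.png

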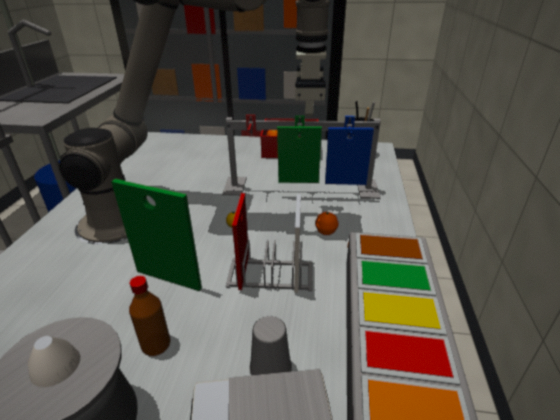

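View pics/w9.png

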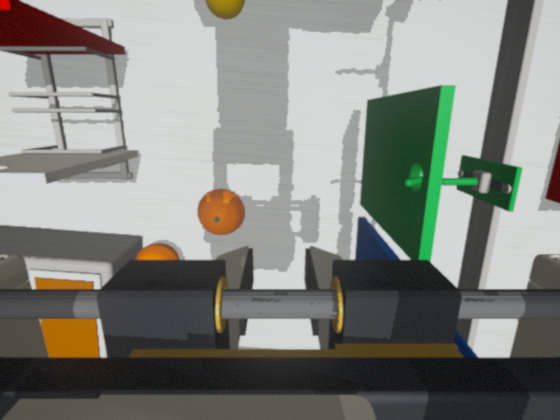

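View pics/t9.png

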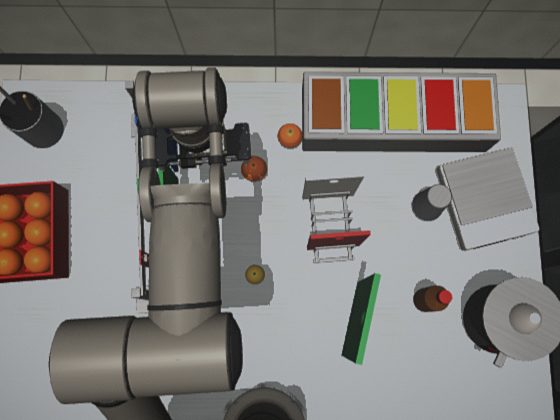

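The board hangs vertical and still: two side-view plane fits give the same pose, with the normal level to 0.002. The hook tip shows through the hole at (413,180), and the rack boards and fruit have not moved. Handing in.

```bash
python3 - <<'E'
from cell import robot
print(robot.hand_in())
E
```

```text
the job is handed in; nothing more can be done
None
```

The small green board from the rack's middle slot now hangs by its hole in the dip of the green hook, and the job was handed in at about 20 s. No verdict came back, so these are my own checks.

- **Lowering:** I gripped the board by its top edge beside the hole and lowered it onto the hook. It touched at 0.245 m, the height the wrist camera had measured for the dip.
- **Load test:** I pulled it down and held for about 3 s. The wrist read about 5 to 8 N over the roughly -2.7 N it read when only carrying the board, so the hook bore roughly 8 to 10 N. Single wrist readings are noisy by about 1 N. The highest estimate was about 10.5 N, well below 20 N.
- **Unloading and release:** The load fell less than expected on the first upward step, so I raised the arm further before opening. I let go with only about the board's own weight on the hook.
- **Final state:** Two side-camera fits in succession gave the same pose, so the board is still. It is upright to about 0.002 rad. Its mid-plane is about 1 mm from mid-dip along the hook, and the hook tip shows through the hole.
- **Surroundings:** The red board measured within 1 mm of its start at its ends. By eye, the white board, the fruit, the tin and the bottle look unmoved in the final pictures. The arm is clear of everything.

No check failed.

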